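Deburr the sawn end of an embedding ring on the bench deburring stand

TASK

Deburr the top inner edge of the brass ring on the deburring stand: raise the stand's head by its cross-bar until the pawl catches the upper notch and let go, push the ring in under the blade until it is fully home in the V stop, then press the finger cup down so that the blade bears on the rim and, without letting up on the way, run it counter-clockwise (seen from above) once all the way round with a little overlap. Let the blade spring up, hook the ring by its bore and draw it back out to the loading end of the bed, standing flat, with the head left up on its notch; leave the glass beaker behind the stand where it is.

Things in the scene. Friction and masses are not known exactly. Their poses are not given: they have to be found in the camera images.
- stand: Fixed grey stand, bed 325 x 176 x 12 mm, 159 mm tall. Origin on the bench top under the working axis; +x is the way the ring is pushed in, +y left of that. Bed from x -190 to +135 mm. 18 mm tall rails narrow from y +-80 at x -175 to +-52 mm at x -55, then a slick 90 degree V stop, 22 mm tall, centres the ring. Column 30 x 36 mm at x 107. Crank parked: nothing overhangs the bed for x under -30 mm.
- ring: Loose ring sawn from brass tube, 100 mm outside, 90 mm bore (5 mm wall), 45 mm tall, about 0.4 kg, standing on the bed at its open loading end. Origin at the centre of its underside, z up its axis. Its rim stands 57 mm above the bench, open from above except under the head and crank.
- nest_axis (a point): Point on the working axis of the stand on the bed's top (12 mm above the bench): the ring's origin lies here when it is fully home in the V stop. Its axes are those of the stand.
- head (a joint): Height of the head, m: 0 at the start, on its lower stop (the blade is then lower than the ring's rim and bars its way; raised, it is 7 mm above it). A spring pawl on the head rides up the column's teeth; just below 0.030 it snaps over the upper tooth, and let go the head then sits at about 0.029. Top limit 0.036. It weighs about 6 N, the pawl adds a few N. It slides straight up.
- bar_right (a point): Centre of the red grip sleeve on the -y side of the head's cross-bar (at x 107 mm): sleeve 16 mm across, 56 mm long, axis along the stand's y, 78 mm above the bench with the head down, rising with it. Can be pinched from above with the fingers closing along the stand's x, and lifted.
- bar_left (a point): The same sleeve on the +y side.
- crank (a joint): Turn of the crank, rad, positive counter-clockwise from above; near 0 at the start (parked: cup and blade over the head's arm, towards the column, +x of the stand), pi with the cup towards the loading end. Stays where left (light friction); range -1.0 to 9.0. A full circle is 6.28.
- cup (a point): Centre of the floor of the black finger cup (yellow floor) at the crank's end, 50 mm from the working axis: 46 mm inside, 12 mm deep, open at the top. Shut fingertips set down in it can press it down and push it round by its wall. 96 mm above the bench with the head down, 125 mm raised. Only the column (159 mm, over 90 mm from the axis) and the pawl beside it stand higher.
- quill (a joint): How far crank and blade are pressed down, m: 0 up, 0.0125 at the bottom stop; a return spring (4 N at the top, 6 N at the bottom) raises them when let go. With the head on its notch and the ring home the blade meets the rim at about 0.0075. Press to the bottom stop or nearly: about 10 N in all.
- blade (a joint): Spring travel of the floating blade in its holder under the cup, m: 0 hanging free (not on the rim), grows as the blade bears on the rim, about 0.005 with the quill at its bottom stop. It bears with 1.4 N at first, then 0.35 N more per mm.
- beaker: Small glass beaker, 52 x 52 x 65 mm, standing on the bench behind the stand; origin at the centre of its underside. To be left alone.
Mind the look-alikes: they are no part of the job. Leave any pink or red look-alike of the ring alone.

How it is judged:
By the outcome, as a careful person would: the job done as asked, in the order asked, and still so for the second after the job is handed in, with the robot touching nothing.
It also fails if it takes over 72 s, if anything falls off the work surface, if the arm or the gripper's body presses on something with over 40 N, if the wrist force passes 120 N, or if a joint passes its speed limit or range.

ROBOT

A 6-joint arm with a two-finger parallel gripper is mounted at the origin on a cart in front of the work surface, level with it; the furniture and walls round the work are solid. World frame = base frame: x ahead of the robot, y to its left, z up, the work surface at z = 0. Lengths are in m, angles in rad, forces in N, time in s.
With the tool pointing down it reaches from about 0.2 to 0.875 m from the base axis. Payload 3.4 kg.
Tool frame: the origin (TCP) lies at the very end of the fingers, on their centre line; the grasp point (between the pads) lies 19 mm behind it; z points along the fingers, y is the direction in which the jaws open and shut (so a half turn about z gives the same grasp; the last joint's range is limited). The gripper opens to 94 mm and grips with 3 to 60 N. Pads are 16 mm wide; open, the fingers measure 119 mm over their backs; the gripper's body (75 mm by 177 mm) begins 78 mm behind the grasp point.
Start: joints at [1.106, 0.276, 1.505, -0, 1.361, -0.121], TCP at [0.194, 0.541, 0.205] pointing down, gripper open.
Joint ranges: [-2.89, 2.89], [-0.75, 2.08], [0.22, 2.7], [-1.18, 4.32], [0.11, 2.71], [-2.7, 2.7]. Speed limits (rad/s): [2.57, 2.57, 3.14, 3.14, 3.14, 3.14].

INTERFACE

Orientations are given as a unit quaternion [x, y, z, w].
In Python, from station import bot gives the robot as it stands.
- The arm moves only by the tool jog_arm, never from a script. Its argument "rows" is a list of rows, each a list of 3 entries, a list of its own where there are three numbers: the opening, from -1 (shut) to 1 (fully open), then the shift along the tool's x, y, z in m, then the turn, a rotation vector about the tool's x, y, z in degrees. In form: [[jaw, [tx, ty, tz], [wx, wy, wz]], ...]. A call has 1 to 20 rows; each row is the pose to reach, as a shift and turn from the pose commanded when the call began, along the tool's axes at that moment; what a row does not reach only later rows make up. A row lasts 1/10 s, in which the tool goes at most 50 mm and 8.59 degrees, less where a joint would pass 70% of its speed; a pose out of reach is approached as far as the arm can. A call with a gripper value outside its range is refused whole. The fingers move at their own pace and stop on an object; "force" is the grip in N (left out, the last holds). Time passes only in rows, so rows that repeat a pose let the fingers close. It gives the time, the measured TCP pose, the force and the opening at its end, in the units of the state.
- bot.read_state(): the state, without advancing time (a new reading comes with each control period).
- bot.capture(name): name is "side" or "top" or "wrist"; returns a dict with "image" (480x640x3 uint8, red, green, blue), "camera_matrix" (3x3 intrinsics, pixels), "k1" (the pictures are not rectified: a ray, as slopes to the right and down, at radius r is drawn at 1 + k1 r^2 times it, then the intrinsics apply), "extrinsics" (4x4, takes a point from world to camera coordinates). Camera axes: x right, y up, looking along -z (the intrinsics and any distortion apply to the point x, -y, -z); pixel columns grow to the right and rows downward; lengths in m; the calibration is good to about 2 mm. A picture is of the moment at which its call begins. There is no depth.
- bot.sign_off(): hands the job in, once; it reports no verdict.
The state is a dict: "clock": time; "q": joint angles; "joint_vel": joint speeds; "joint_torque": joint torques, N m; "eef_pos": TCP position; "ee_rot": TCP orientation; "ft_force": force on the tool from outside, world axes, zero at the start; "ft_torque": the same for the moment, N m; "gripper_width": finger opening in m.
Only numpy, scipy, OpenCV 4.12 (cv2) and the standard library are available. Lean on these libraries where they do the work, as an engineer would, in place of code of your own. Each camera call takes 0.05 s, during which the arm holds its last target. There are 200 camera calls.

## Working session

There is one attempt and no reset: what is moved stays moved. The work goes in short steps, Python scripts to look and compute and a tool call to move; the robot and the scene stay as the last step left them, time stands still between calls to the robot, and variables do not carry over. Pictures are saved under pics/ and viewed, about 8 in all and at most 12, crops included, and the job is handed in when it is done.

Besides the shell and the picture viewer there is one more tool, called after "Request:" as a command line: name --argument value ..., lists and objects as JSON in quotes. jog_arm: Moves the arm, as the interface text tells. Its arguments: {"type":"object","properties":{"rows":{"type":"array"},"force":{"type":"number"}},"required":["rows"]}

```bash
ls; mkdir -p pics
python3 - <<'E'
from station import bot
import cv2,numpy as np
s=bot.read_state(); print(s)
ims=[]
for n in("side","top"):
    c=bot.capture(n); print(n,c["camera_matrix"].tolist(),c["k1"],np.round(c["extrinsics"],4).tolist())
    cv2.imwrite(f"pics/{n}0.png",c["image"][:,:,::-1])
E
```

```text
pics
{'clock': 0.0, 'q': array([ 1.10601629e+00,  2.76593425e-01,  1.50607649e+00,  7.04130296e-06,
        1.36069698e+00, -1.21016874e-01]), 'joint_vel': array([ 0.00106666,  0.00023098, -0.00141515,  0.00026803,  0.0005425 ,
        0.00162757]), 'joint_torque': array([ 6.62200637e-04, -4.04585052e+01, -2.37232912e+01,  7.08281365e-02,
        3.44918389e-02, -1.32370824e-04]), 'eef_pos': array([0.19355963, 0.54086431, 0.20462821]), 'ee_rot': array([ 1.71037166e-01,  9.85264178e-01, -8.48343306e-04, -2.59432384e-04]), 'ft_force': array([-0.7223519 , -0.53806951, -0.12354527]), 'ft_torque': array([-0.03990959,  0.03354957,  0.02578361]), 'gripper_width': 0.09421472764458078}
side [[459.34861484635235, 0.0, 314.93315444164745], [0.0, 459.34861484635235, 237.67703239200955], [0.0, 0.0, 1.0]] -0.09548791703564659 [[-0.857, -0.5153, -0.0019, 0.5119], [0.4128, -0.6887, 0.596, -0.2801], [-0.3084, 0.51, 0.803, -0.9263], [0.0, 0.0, 0.0, 1.0]]
top [[443.56635228782886, 0.0, 313.0964667631879], [0.0, 443.56635228782886, 239.35328632121534], [0.0, 0.0, 1.0]] -0.05495586954467203 [[-0.0085, -1.0, 0.0032, 0.0336], [0.9849, -0.0078, 0.173, -0.5721], [-0.173, 0.0046, 0.9849, -0.8833], [0.0, 0.0, 0.0, 1.0]]
```

View pics/side0.png

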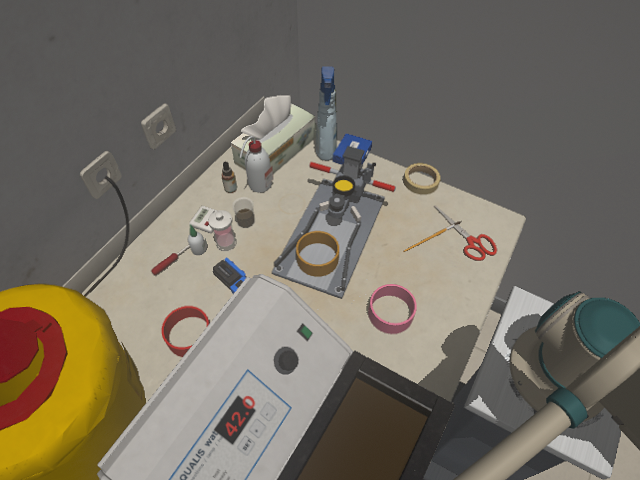

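View pics/top0.png

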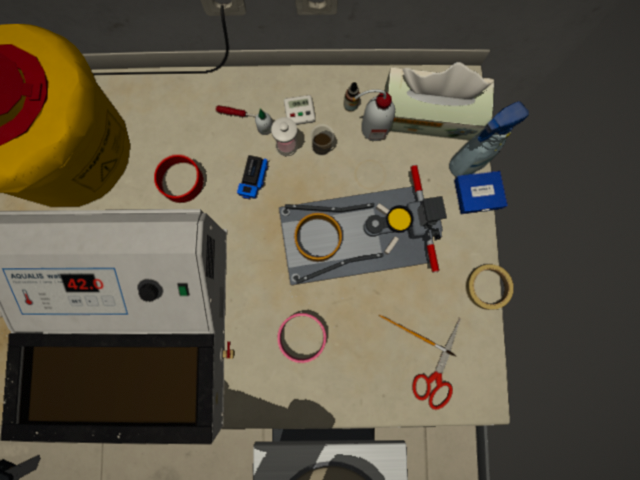

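The top view shows these look-alikes for the ring: pink (302,337), red (179,178), tan (490,287), and the brass one on the bed (318,237). I choose the brass one because it stands on the bed. The cup's yellow floor is at (399,218), the red sleeves are at (417,180) and (432,258), and the beaker is at (322,140).

```bash
cat > h.py <<'E'
from station import bot
import cv2,numpy as np
from scipy.spatial.transform import Rotation as R
def ray(c,uv):
    K=c["camera_matrix"]; d=np.array([c["k1"],0,0,0,0.])
    p=cv2.undistortPoints(np.array([[uv]],float),K,d)[0,0]
    E=c["extrinsics"]; o=-E[:3,:3].T@E[:3,3]
    return o,E[:3,:3].T@np.array([p[0],-p[1],-1])
def onz(c,uv,z):
    o,d=ray(c,uv); return o+d*(z-o[2])/d[2]
def proj(c,P):
    q=c["extrinsics"][:3,:3]@P+c["extrinsics"][:3,3]
    r=cv2.projectPoints(np.array([[q[0],-q[1],-q[2]]]),np.zeros(3),np.zeros(3),c["camera_matrix"],np.array([c["k1"],0,0,0,0.]))[0]
    return r.ravel()
def tri(c1,u1,c2,u2):
    A=[];b=[]
    for c,u in((c1,u1),(c2,u2)):
        o,d=ray(c,u); d/=np.linalg.norm(d); M=np.eye(3)-np.outer(d,d); A.append(M); b.append(M@o)
    return np.linalg.lstsq(np.vstack(A),np.hstack(b),rcond=None)[0]
def hsv(c): return cv2.cvtColor(c["image"],cv2.COLOR_RGB2HSV)
def mask(c,lo,hi): return cv2.inRange(hsv(c),np.array(lo),np.array(hi))
def blobs(m,roi,amin=30):
    x0,y0,x1,y1=roi; n=np.zeros_like(m); n[y0:y1,x0:x1]=m[y0:y1,x0:x1]
    k,l,s,ce=cv2.connectedComponentsWithStats(n)
    return [(s[i,4],ce[i].round(1),s[i,:4].tolist()) for i in range(1,k) if s[i,4]>=amin]
E
python3 - <<'E'
from h import *
t=bot.capture("top"); s=bot.capture("side")
red=[0,150,90],[8,255,255]; yel=[22,180,150],[32,255,255]; br=[10,90,60],[24,255,255]
rt=blobs(mask(t,*red),(395,150,450,280)); rs=blobs(mask(s,*red),(300,150,400,200))
yt=blobs(mask(t,*yel),(370,190,430,240)); ys=blobs(mask(s,*yel),(320,165,370,205))
print(rt,rs,yt,ys,sep="\n")
L=onz(t,max(rt,key=lambda b:-b[1][1])[1],.078+.003); Rr=onz(t,max(rt,key=lambda b:b[1][1])[1],.081)
print("sleeves top",L,Rr,np.linalg.norm(L-Rr))
ly=[onz(s,b[1],.08) for b in rs]; print("side",ly)
print("cup",onz(t,yt[0][1],.096),tri(t,yt[0][1],s,ys[0][1]))
m=mask(t,*br); print(blobs(m,(280,200,360,275)))
cs,_=cv2.findContours(m[200:275,280:360],cv2.RETR_EXTERNAL,cv2.CHAIN_APPROX_NONE)
c=max(cs,key=cv2.contourArea)[:,0]+[280,200]
print(cv2.fitEllipse(c))
crop=np.hstack([cv2.resize(t["image"][150:290,270:450],None,fx=2.2,fy=2.2),cv2.resize(s["image"][140:300,260:410],(400,308))])
cv2.imwrite("pics/c1.png",crop[:,:,::-1])
E
```

```text
[(np.int32(161), array([415.9, 177.7]), [411, 166, 11, 25]), (np.int32(184), array([432.8, 257.8]), [428, 244, 11, 28])]
[(np.int32(89), array([319.6, 166.9]), [310, 163, 20, 9]), (np.int32(101), array([383.7, 185.6]), [373, 181, 22, 10])]
[(np.int32(338), array([399. , 218.8]), [389, 209, 21, 21])]
[(np.int32(145), array([343.2, 184.9]), [335, 180, 18, 11])]
sleeves top [ 0.69620393 -0.18725243  0.081     ] [ 0.52697812 -0.21331869  0.081     ] 0.17122156155188306
side [array([ 0.69381695, -0.18386939,  0.08      ]), array([ 0.52495586, -0.20955264,  0.08      ])]
cup [ 0.60501729 -0.14475054  0.096     ] [ 0.60436593 -0.1442814   0.09843769]
[(np.int32(562), array([318.6, 235.4]), [294, 212, 48, 49])]
((317.6572570800781, 236.25836181640625), (47.04888153076172, 47.974700927734375), 10.686311721801758)
```

View pics/c1.png

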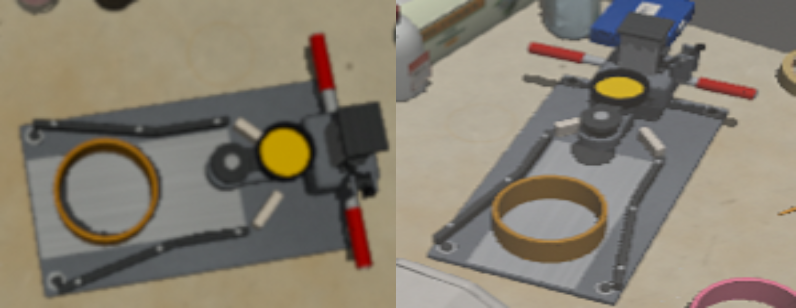

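The crop confirms that the brass ring stands on the bed, that the cup is parked towards the column, and that both sleeves are visible. Next I set up the stand frame and work out the first move.

```bash
cat >> h.py <<'E'
L0=np.array([.6950,-.1856]);R0=np.array([.5260,-.2114])
yh=(L0-R0)/np.linalg.norm(L0-R0); xh=np.array([yh[1],-yh[0]])
AX=np.array([.596,-.095])
def S2W(x,y): return AX+x*xh+y*yh
def W2S(p): d=np.asarray(p)[:2]-AX; return np.array([d@xh,d@yh])*1000
def orient(tx_xy,lean=0):
    """tool x along world dir tx_xy (horizontal), z down; lean deg: tool top tilts away along -x tool"""
    x=np.array([*tx_xy,0.]); z=np.array([0,0,-1.]); y=np.cross(z,x)
    return R.from_matrix(np.c_[x,y,z])*R.from_euler('y',lean,degrees=True)
def go(st,p,Rt):
    R0_=R.from_quat(st["ee_rot"]); 
    print("shift",np.round(R0_.inv().apply(np.asarray(p)-st["eef_pos"]),4),"rot",np.round((R0_.inv()*Rt).as_rotvec(degrees=True),2))
E
python3 - <<'E'
from h import *
s=bot.read_state(); print("yaw",np.degrees(np.arctan2(*xh[::-1])),xh,yh)
t=bot.capture("top"); print("ring",W2S(onz(t,(317.7,236.3),.055)), "cup",W2S((.6047,-.1445)))
print("tool axes",R.from_quat(s["ee_rot"]).as_matrix().round(3).tolist())
p=np.r_[S2W(.107,-.085),.20]; print(p)
for d in(yh,-yh): go(s,p,orient(d))
b=blobs(mask(t,[0,0,0],[180,255,70]),(305,120,340,160)); print("beaker",b,onz(t,(321,143),0.03))
E
```

```text
yaw -81.32008738626845 [ 0.15091425 -0.98854686] [0.98854686 0.15091425]
ring [-115.67200945   -0.69540666] cup [50.24602342  1.13010209]
tool axes [[-0.941, 0.337, -0.0], [0.337, 0.941, -0.001], [0.0, -0.001, -1.0]]
[ 0.52812134 -0.21360223  0.2       ]
shift [-0.5692 -0.5978  0.0055] rot [-3.0000e-02  8.0000e-02  1.5162e+02]
shift [-0.5692 -0.5978  0.0055] rot [-6.000e-02 -2.000e-02 -2.838e+01]
beaker [(np.int32(370), array([322.7, 143.3]), [313, 133, 23, 22])] [0.79486376 0.00925651 0.03      ]
```

Request:
jog_arm --rows '[[0,[0,0,-0.12],[0,0,0]],[0,[0,0,-0.12],[0,0,0]],[0,[0,0,-0.12],[0,0,0]],[0,[-0.569,-0.598,-0.1],[0,0,-28.4]],[0,[-0.569,-0.598,-0.1],[0,0,-28.4]],[0,[-0.569,-0.598,-0.1],[0,0,-28.4]],[0,[-0.569,-0.598,-0.1],[0,0,-28.4]],[0,[-0.569,-0.598,-0.1],[0,0,-28.4]],[0,[-0.569,-0.598,-0.1],[0,0,-28.4]],[0,[-0.569,-0.598,-0.1],[0,0,-28.4]],[0,[-0.569,-0.598,-0.1],[0,0,-28.4]],[0,[-0.569,-0.598,-0.1],[0,0,-28.4]],[0,[-0.569,-0.598,-0.1],[0,0,-28.4]],[0,[-0.569,-0.598,-0.1],[0,0,-28.4]],[0,[-0.569,-0.598,-0.1],[0,0,-28.4]],[0,[-0.569,-0.598,-0.1],[0,0,-28.4]],[0,[-0.569,-0.598,-0.1],[0,0,-28.4]],[0,[-0.569,-0.598,-0.1],[0,0,-28.4]],[0,[-0.569,-0.598,-0.03],[0,0,-28.4]],[0,[-0.569,-0.598,0.0],[0,0,-28.4]]]'

```text
clock: 2.25
eef_pos: [0.5231, -0.201, 0.2332]
ee_rot: [-0.075, 0.997, -0.002, 0.002]
ft_force: [0.9, 0.2, 0.5]
gripper_width: 0.0472
```

Request:
jog_arm --rows '[[0,[0,0,0.03],[0,0,0]],[0,[0,0,0.03],[0,0,0]]]'

```text
clock: 2.45
eef_pos: [0.5179, -0.1966, 0.1977]
ee_rot: [-0.075, 0.997, 0.003, -0.004]
ft_force: [0.2, 0.9, 0.0]
gripper_width: 0.0466
```

Run:
```python
from h import *
s=bot.read_state(); w=bot.capture("wrist"); print(s["clock"],s["eef_pos"])
cv2.imwrite("pics/w1.png",w["image"][:,:,::-1])
for z,n in((.086,'red'),):
    for b in blobs(mask(w,[0,150,80],[8,255,255]),(0,0,640,480),100): p=onz(w,b[1],.084); print(b,p,W2S(p))
for b in blobs(mask(w,[22,180,120],[32,255,255]),(0,0,640,480),100): p=onz(w,b[1],.096); print("yel",b,p,W2S(p))
p=np.r_[S2W(.107,-.085),.068]; go(s,p,orient(-yh))
```

```text
2.45 [ 0.51789853 -0.19661102  0.19771105]
(np.int32(1052), array([299.4, 243.8]), [291, 213, 18, 64]) [ 0.52596742 -0.21234429  0.084     ] [105.43141847 -86.93941049]
(np.int32(359), array([302. , 425.7]), [295, 414, 15, 26]) [ 0.70781675 -0.18473205  0.084     ] [105.57907409  96.99425457]
yel (np.int32(925), array([358.5, 342.4]), [340, 325, 38, 32]) [ 0.6041287  -0.14839563  0.096     ] [ 5.40108215e+01 -2.25658859e-02]
shift [-0.0087 -0.0192  0.1295] rot [ 0.38 -0.49 -0.07]
```

View pics/w1.png

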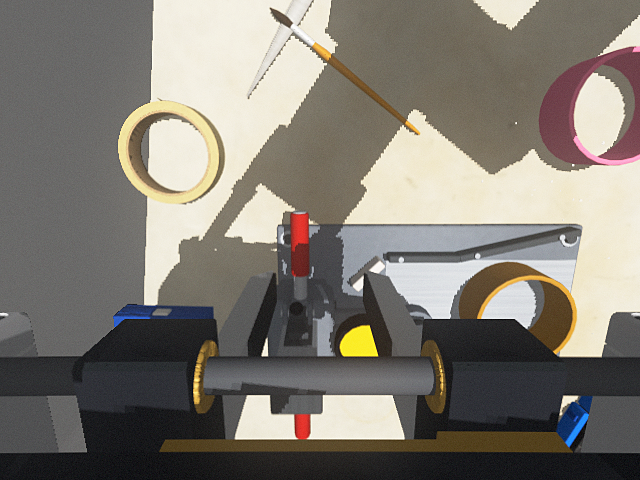

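The wrist view shows the right sleeve at (299,244), which agrees with the stand frame to within 2 mm. Now I descend, correcting the offset on the way.

Request:
jog_arm --rows '[[0,[-0.009,-0.019,0.02],[0,0,0]],[0,[-0.009,-0.019,0.06],[0,0,0]],[0,[-0.009,-0.019,0.06],[0,0,0]]]'

```text
clock: 2.8
eef_pos: [0.5307, -0.2132, 0.1407]
ee_rot: [-0.076, 0.997, 0.002, -0.002]
ft_force: [-1.5, 0.6, -0.4]
gripper_width: 0.0473
```

Run:
```python
from h import *
s=bot.read_state(); print(s["clock"],s["eef_pos"],s["joint_vel"].round(2)); go(s,np.r_[S2W(.106,-.086),.066],orient(-yh))
```

```text
2.8 [ 0.53070253 -0.21315426  0.14070035] [ 0.01 -0.04 -0.07  0.    0.06  0.  ]
shift [0.0033 0.0007 0.0747] rot [ 0.22 -0.27  0.05]
```

Next I descend, pinch the sleeve with moderate force, and wait for the grip to settle.

Request:
jog_arm --force 25 --rows '[[0,[0.003,0,0.045],[0,0,0]],[0,[0.003,0,0.07],[0,0,0]],[0,[0.003,0,0.073],[0,0,0]],[0,[0.003,0,0.073],[0,0,0]],[-1,[0.003,0,0.073],[0,0,0]],[-1,[0.003,0,0.073],[0,0,0]],[-1,[0.003,0,0.073],[0,0,0]],[-1,[0.003,0,0.073],[0,0,0]],[-1,[0.003,0,0.073],[0,0,0]],[-1,[0.003,0,0.073],[0,0,0]]]'

```text
clock: 3.8
eef_pos: [0.5296, -0.2116, 0.0705]
ee_rot: [-0.075, 0.997, 0.003, 0.0]
ft_force: [0.4, 8.4, 6.0]
gripper_width: 0.0152
```

Request:
jog_arm --rows '[[-1,[0,0,-0.005],[0,0,0]],[-1,[0,0,-0.01],[0,0,0]],[-1,[0,0,-0.015],[0,0,0]],[-1,[0,0,-0.02],[0,0,0]],[-1,[0,0,-0.025],[0,0,0]],[-1,[0,0,-0.029],[0,0,0]],[-1,[0,0,-0.033],[0,0,0]],[-1,[0,0,-0.035],[0,0,0]],[-1,[0,0,-0.035],[0,0,0]],[-1,[0,0,-0.035],[0,0,0]]]'

```text
clock: 4.8
eef_pos: [0.5295, -0.2116, 0.1034]
ee_rot: [-0.075, 0.997, 0.004, -0.0]
ft_force: [2.4, 7.4, -4.2]
gripper_width: 0.0153
```

Run:
```python
from h import *
t=bot.capture("top"); s=bot.capture("side")
yel=[22,180,120],[32,255,255]; red=[0,150,90],[8,255,255]
yt=blobs(mask(t,*yel),(370,190,440,240)); ys=blobs(mask(s,*yel),(320,150,370,205)); print(yt,ys)
print(blobs(mask(s,*red),(300,140,400,200)))
if yt and ys: print(tri(t,yt[0][1],s,ys[0][1]))
```

```text
[(np.int32(395), array([402.3, 215. ]), [391, 205, 23, 21])] [(np.int32(150), array([344. , 175.4]), [335, 170, 19, 11])]
[(np.int32(99), array([319.7, 157.4]), [310, 153, 21, 10])]
[ 0.60435527 -0.14447275  0.13103037]
```

The head is up 32.6 mm. Next I lower it onto the notch and let go.

Request:
jog_arm --rows '[[-1,[0,0,0.002],[0,0,0]],[-1,[0,0,0.004],[0,0,0]],[-1,[0,0,0.005],[0,0,0]],[0,[0,0,0.005],[0,0,0]],[0,[0,0,0.005],[0,0,0]],[0,[0,0,0.005],[0,0,0]],[0,[0,0,0.005],[0,0,0]],[0,[0,0,-0.03],[0,0,0]],[0,[0,0,-0.08],[0,0,0]],[0,[0,0,-0.13],[0,0,0]],[0,[0,0,-0.15],[0,0,0]]]'

```text
clock: 6.0
eef_pos: [0.5315, -0.2166, 0.26]
ee_rot: [-0.076, 0.997, -0.003, 0.004]
ft_force: [-0.1, 0.6, -0.7]
gripper_width: 0.0466
```

Run:
```python
from h import *
st=bot.read_state(); print(st["clock"],st["eef_pos"],st["ft_force"])
t=bot.capture("top"); s=bot.capture("side")
yel=[22,180,120],[32,255,255]; red=[0,150,90],[8,255,255]
yt=blobs(mask(t,*yel),(370,190,440,240)); ys=blobs(mask(s,*yel),(320,150,370,205)); print(yt,ys)
print(blobs(mask(s,*red),(300,140,400,200)))
if yt and ys: print(tri(t,yt[0][1],s,ys[0][1]))
# push pose: tool x along stand +x, lean back 15
for l in (15,-15):
    Ro=orient(xh,l); print(l,Ro.as_matrix()[:,2])
Ro=orient(xh,15)
go(st,np.r_[S2W(-.185,0),.20],Ro)
```

```text
6.0 [ 0.5315074  -0.21663267  0.26002111] [-0.0861631   0.60016057 -0.67864131]
[(np.int32(398), array([402. , 215.5]), [391, 205, 23, 22])] [(np.int32(149), array([343.9, 176.5]), [335, 172, 19, 10])]
[(np.int32(97), array([319.8, 158.5]), [310, 154, 21, 10]), (np.int32(86), array([387.8, 177.7]), [378, 173, 19, 10])]
[ 0.6043775  -0.14464038  0.12711956]
15 [ 0.03905948 -0.25585475 -0.96592583]
-15 [-0.03905948  0.25585475 -0.96592583]
shift [-0.0817  0.2958  0.0589] rot [ 11.23  11.82 -89.51]
```

The head sits at 28.7 mm, so it is on its notch. Next I swing round to behind the ring, with the tool leaning back.

Request:
jog_arm --rows '[[-0.36,[-0.082,0.296,0.059],[11.23,11.82,-89.51]],[-0.36,[-0.082,0.296,0.059],[11.23,11.82,-89.51]],[-0.36,[-0.082,0.296,0.059],[11.23,11.82,-89.51]],[-0.36,[-0.082,0.296,0.059],[11.23,11.82,-89.51]],[-0.36,[-0.082,0.296,0.059],[11.23,11.82,-89.51]],[-0.36,[-0.082,0.296,0.059],[11.23,11.82,-89.51]],[-0.36,[-0.082,0.296,0.059],[11.23,11.82,-89.51]],[-0.36,[-0.082,0.296,0.059],[11.23,11.82,-89.51]],[-0.36,[-0.082,0.296,0.059],[11.23,11.82,-89.51]],[-0.36,[-0.082,0.296,0.059],[11.23,11.82,-89.51]],[-0.36,[-0.082,0.296,0.059],[11.23,11.82,-89.51]],[-0.36,[-0.082,0.296,0.059],[11.23,11.82,-89.51]],[-0.36,[-0.082,0.296,0.059],[11.23,11.82,-89.51]],[-0.36,[-0.082,0.296,0.059],[11.23,11.82,-89.51]]]'

```text
clock: 7.5
eef_pos: [0.5269, 0.1524, 0.1565]
ee_rot: [0.72, -0.673, 0.14, 0.093]
ft_force: [0.7, 1.1, 0.6]
gripper_width: 0.03
```

Run:
```python
from h import *
st=bot.read_state(); print(st["clock"],st["eef_pos"],st["ft_force"],st["q"].round(2),W2S(st["eef_pos"]))
Ro=orient(xh,15); print((R.from_quat(st["ee_rot"]).inv()*Ro).as_rotvec(degrees=True))
go(st,np.r_[S2W(-.183,0),.040],Ro)
print("+x100", R.from_quat(st["ee_rot"]).inv().apply(np.r_[xh*.1,0]))
w=bot.capture("wrist"); cv2.imwrite("pics/w2.png",w["image"][:,:,::-1])
```

```text
7.5 [0.52689736 0.15243749 0.15650503] [0.71725819 1.08820421 0.63973263] [ 0.39  0.32  1.63 -0.35  1.27 -2.7 ] [-255.03212566  -30.96934912]
[-1.72731557 -4.19260242 -5.01790637]
shift [ 0.027  -0.0299  0.1345] rot [-1.73 -4.19 -5.02]
+x100 [ 0.09410889 -0.00747213  0.03298004]
```

View pics/w2.png

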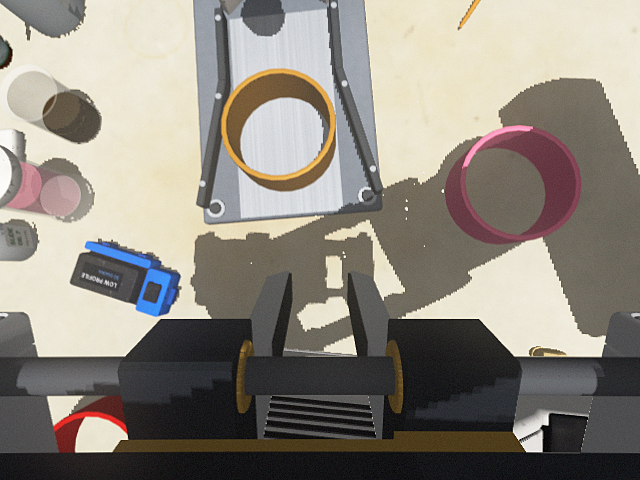

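The picture shows the ring on the bed at (279,130), with the tool behind it, but the wrist has run up to its joint limit (q6 = -2.7). I'll use the half-turned orientation instead.

Run:
```python
from h import *
st=bot.read_state(); 
a=np.array([-.185,0])
go(st,np.r_[S2W(-.19,0),.20],orient(-yh))
R1=orient(-yh); R2=orient(-xh,-15); print(R2.as_matrix()[:,2])
print((R1.inv()*R2).as_rotvec(degrees=True), R1.inv().apply([0,0,-.08]))
```

```text
shift [ 0.073  -0.0381 -0.0187] rot [-16.69 -13.01  84.3 ]
[ 0.03905948 -0.25585475 -0.96592583]
[ 11.77489569 -11.77489569  89.43921233] [0.   0.   0.08]
```

Request:
jog_arm --rows '[[-0.36,[0.073,-0.038,-0.019],[-16.69,-13.01,84.3]],[-0.36,[0.073,-0.038,-0.019],[-16.69,-13.01,84.3]],[-0.36,[0.073,-0.038,-0.019],[-16.69,-13.01,84.3]],[-0.36,[0.073,-0.038,-0.019],[-16.69,-13.01,84.3]],[-0.36,[0.073,-0.038,-0.019],[-16.69,-13.01,84.3]],[-0.36,[0.073,-0.038,-0.019],[-16.69,-13.01,84.3]],[-0.36,[0.073,-0.038,-0.019],[-16.69,-13.01,84.3]],[-0.36,[0.073,-0.038,-0.019],[-16.69,-13.01,84.3]],[-0.36,[0.073,-0.038,-0.019],[-16.69,-13.01,84.3]],[-0.36,[0.073,-0.038,-0.019],[-16.69,-13.01,84.3]],[-0.36,[0.073,-0.038,-0.019],[-16.69,-13.01,84.3]]]'

```text
clock: 8.65
eef_pos: [0.5682, 0.0906, 0.2019]
ee_rot: [-0.074, 0.997, -0.001, 0.001]
ft_force: [0.2, 0.2, 0.3]
gripper_width: 0.03
```

Request:
jog_arm --rows '[[-0.36,[0,0,0.08],[11.77,-11.77,89.44]],[-0.36,[0,0,0.08],[11.77,-11.77,89.44]],[-0.36,[0,0,0.08],[11.77,-11.77,89.44]],[-0.36,[0,0,0.08],[11.77,-11.77,89.44]],[-0.36,[0,0,0.08],[11.77,-11.77,89.44]],[-0.36,[0,0,0.08],[11.77,-11.77,89.44]],[-0.36,[0,0,0.08],[11.77,-11.77,89.44]],[-0.36,[0,0,0.08],[11.77,-11.77,89.44]],[-0.36,[0,0,0.08],[11.77,-11.77,89.44]],[-0.36,[0,0,0.08],[11.77,-11.77,89.44]],[-0.36,[0,0,0.08],[11.77,-11.77,89.44]]]'

```text
clock: 9.75
eef_pos: [0.5687, 0.0925, 0.1215]
ee_rot: [0.647, 0.751, -0.085, 0.101]
ft_force: [-0.1, 0.0, 0.1]
gripper_width: 0.0301
```

```bash
cat >> h.py <<'E'
def stat():
    st=bot.read_state(); R0_=R.from_quat(st["ee_rot"])
    print(st["clock"],st["eef_pos"].round(4),st["ft_force"].round(1),st["q"].round(2),"S",W2S(st["eef_pos"]).round(1),"w",round(float(st["gripper_width"]),4))
    print("per +10mm stand x",R0_.inv().apply(np.r_[xh*.01,0]).round(4),"y",R0_.inv().apply(np.r_[yh*.01,0]).round(4),"up",R0_.inv().apply([0,0,.01]).round(4))
    return st
E
python3 - <<'E'
from h import *
st=stat()
go(st,np.r_[S2W(-.183,0),.040],orient(-xh,-15))
E
```

```text
9.75 [0.5687 0.0925 0.1215] [-0.1  0.   0.1] [ 0.22  0.36  1.63 -0.29  1.18  0.18] S [-189.5    1.3] w 0.0301
per +10mm stand x [-0.0097  0.      0.0026] y [0.   0.01 0.  ] up [-0.0026  0.     -0.0097]
shift [ 0.015  -0.0015  0.0804] rot [ 0.11  0.13 -0.12]
```

Request:
jog_arm --rows '[[-0.36,[0.01,-0.0015,0.045],[0,0,0]],[-0.36,[0.018,-0.0015,0.0797],[0,0,0]],[-0.36,[0.018,-0.0015,0.0797],[0,0,0]],[-0.36,[0.008,-0.0015,0.0823],[0,0,0]],[-0.36,[-0.001,-0.0015,0.0849],[0,0,0]],[-0.36,[-0.011,-0.0015,0.0875],[0,0,0]],[-0.36,[-0.021,-0.0015,0.0901],[0,0,0]],[-0.36,[-0.0305,-0.0015,0.0927],[0,0,0]],[-0.36,[-0.04,-0.0015,0.0953],[0,0,0]],[-0.36,[-0.0499,-0.0015,0.0979],[0,0,0]],[-0.36,[-0.0596,-0.0015,0.1005],[0,0,0]],[-0.36,[-0.0693,-0.0015,0.1031],[0,0,0]],[-0.36,[-0.079,-0.0015,0.1057],[0,0,0]],[-0.36,[-0.079,-0.0015,0.1057],[0,0,0]]]'

```text
clock: 11.15
eef_pos: [0.5822, -0.0125, 0.0397]
ee_rot: [0.646, 0.752, -0.086, 0.1]
ft_force: [-0.2, 1.1, 0.6]
gripper_width: 0.0304
```

Run:
```python
from h import *
st=stat()
```

```text
11.15 [ 0.5822 -0.0125  0.0397] [-0.2  1.1  0.6] [ 0.03  0.43  1.76 -0.33  0.95  0.07] S [-83.6  -1.2] w 0.0304
per +10mm stand x [-0.0097  0.      0.0026] y [0.   0.01 0.  ] up [-0.0026  0.     -0.0097]
```

Next I push the remaining distance of about 28 mm slowly, checking the force as it goes.

Request:
jog_arm --rows '[[-0.36,[-0.0048,0.001,0.0013],[0,0,0]],[-0.36,[-0.0097,0.001,0.0026],[0,0,0]],[-0.36,[-0.0145,0.001,0.0039],[0,0,0]],[-0.36,[-0.0184,0.001,0.0049],[0,0,0]],[-0.36,[-0.0213,0.001,0.0057],[0,0,0]],[-0.36,[-0.0242,0.001,0.0065],[0,0,0]],[-0.36,[-0.0262,0.001,0.007],[0,0,0]],[-0.36,[-0.0262,0.001,0.007],[0,0,0]]]'

```text
clock: 11.95
eef_pos: [0.5864, -0.0366, 0.0395]
ee_rot: [0.646, 0.752, -0.085, 0.099]
ft_force: [-1.8, 3.8, -0.4]
gripper_width: 0.0301
```

Run:
```python
from h import *
st=stat()
t=bot.capture("top"); s=bot.capture("side")
cv2.imwrite("pics/c2.png",np.hstack([cv2.resize(t["image"][180:270,300:450],None,fx=2.6,fy=2.6),cv2.resize(s["image"][150:260,290:400],(234,234))])[:,:,::-1])
```

```text
11.95 [ 0.5864 -0.0366  0.0395] [-1.8  3.8 -0.4] [-0.01  0.43  1.76 -0.32  0.94  0.03] S [-59.2  -0.7] w 0.0301
per +10mm stand x [-0.0097  0.      0.0026] y [0.   0.01 0.  ] up [-0.0026  0.     -0.0097]
```

Request:
jog_arm --rows '[[-0.36,[-0.0015,0.0005,0.0004],[0,0,0]],[-0.36,[-0.0029,0.0005,0.0008],[0,0,0]],[-0.36,[-0.0029,0.0005,0.0008],[0,0,0]],[-0.36,[-0.0029,0.0005,0.0008],[0,0,0]]]'

```text
clock: 12.45
eef_pos: [0.5863, -0.0375, 0.0393]
ee_rot: [0.647, 0.752, -0.084, 0.098]
ft_force: [-4.2, 11.0, 3.4]
gripper_width: 0.0299
```

Run:
```python
from h import *
st=stat()
t=bot.capture("top"); s=bot.capture("side")
cv2.imwrite("pics/c2.png",np.hstack([cv2.resize(t["image"][180:270,300:450],None,fx=2.6,fy=2.6),cv2.resize(s["image"][150:260,290:400],(234,234))])[:,:,::-1])
```

```text
12.45 [ 0.5863 -0.0375  0.0393] [-4.2 11.   3.4] [-0.01  0.43  1.76 -0.32  0.94  0.02] S [-58.3  -0.9] w 0.0299
per +10mm stand x [-0.0097  0.      0.0026] y [ 0.    0.01 -0.  ] up [-0.0026 -0.     -0.0097]
```

View pics/c2.png

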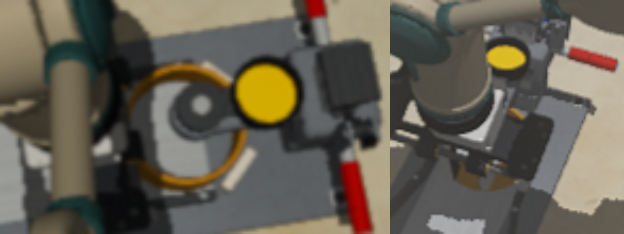

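The blocking force of 11 N suggests that the ring is against the V. Next I back off and measure it.

Request:
jog_arm --rows '[[-0.36,[0.01,0,-0.0026],[0,0,0]],[-0.36,[0.03,0,-0.008],[0,0,0]],[-0.7,[0.03,0,-0.05],[0,0,0]],[-1,[0.06,0,-0.1],[0,0,0]],[-1,[0.1,0,-0.13],[0,0,0]],[-1,[0.14,0,-0.14],[0,0,0]],[-1,[0.14,0,-0.14],[0,0,0]]]'

```text
clock: 13.25
eef_pos: [0.5635, 0.1346, 0.1404]
ee_rot: [0.644, 0.754, -0.082, 0.102]
ft_force: [-0.8, -0.6, 0.2]
gripper_width: 0.0006
```

Run:
```python
from h import *
st=stat()
t=bot.capture("top"); s=bot.capture("side"); w=bot.capture("wrist")
im=np.hstack([cv2.resize(t["image"][180:270,310:450],None,fx=2.6,fy=2.6),cv2.resize(s["image"][150:260,290:400],(234,234))])
cv2.imwrite("pics/c3.png",im[:,:,::-1])
m=mask(t,[10,110,50],[22,255,255]); print(blobs(m,(330,190,405,265)))
ys,xs=np.nonzero(m[190:265,330:405]); P=np.array([W2S(onz(t,(x+330,y+190),.055)) for x,y in zip(xs,ys)])
from scipy.optimize import least_squares
f=least_squares(lambda q:np.hypot(P[:,0]-q[0],P[:,1]-q[1])-q[2],[0,0,48],loss='soft_l1'); print("ring ctr S",f.x,len(P))
yel=[22,180,120],[32,255,255]
yt=blobs(mask(t,*yel),(370,190,440,240)); ysd=blobs(mask(s,*yel),(320,150,370,205))
c=tri(t,yt[0][1],s,ysd[0][1]);print("cup",c,W2S(c))
for b in blobs(mask(w,[22,180,120],[32,255,255]),(0,0,640,480),100): p=onz(w,b[1],.125); print("yel",b,p,W2S(p))
```

```text
13.25 [0.5635 0.1346 0.1404] [-0.8 -0.6  0.2] [ 0.29  0.36  1.59 -0.28  1.24  0.23] S [-231.9    2.5] w 0.0006
per +10mm stand x [-0.0097 -0.0001  0.0026] y [-0.      0.01    0.0001] up [-0.0026  0.0001 -0.0097]
[(np.int32(550), array([367.3, 228.3]), [347, 204, 48, 50])]
ring ctr S [-3.47960586 -1.44873678 46.9941146 ] 560
cup [ 0.60444038 -0.14411053  0.1290281 ] [49.82183244  0.93223479]
```

View pics/c3.png

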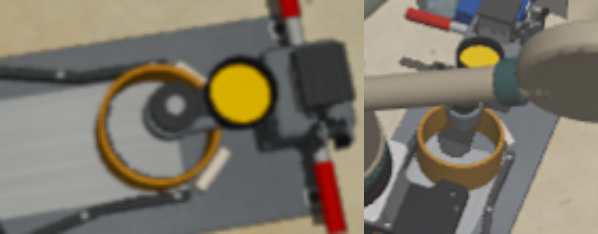

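Run:
```python
from h import *
from scipy.optimize import least_squares
t=bot.capture("top"); k=6
K=t["image"][190:265,330:405]; big=cv2.resize(K,None,fx=k,fy=k,interpolation=cv2.INTER_CUBIC)
m=cv2.inRange(cv2.cvtColor(big,cv2.COLOR_RGB2HSV),np.array([8,100,50]),np.array([24,255,255]))
ys,xs=np.nonzero(m); P=np.array([W2S(onz(t,((x+.5)/k-.5+330,(y+.5)/k-.5+190),.057)) for x,y in zip(xs,ys)])
def edge(cen,lo,hi,inner):
    d=P-cen; ph=np.degrees(np.arctan2(d[:,1],d[:,0]))%360; r=np.hypot(*d.T); o=[]
    for a in range(lo,hi,4):
        s=(np.abs((ph-a+180)%360-180)<2)&(r>35)&(r<56)
        if s.sum()>5: i=np.where(s)[0]; o.append(P[i[r[i].argmin() if inner else r[i].argmax()]])
    return np.array(o)
c=np.array([-1.,-1.])
for it in range(3):
    A=edge(c,170,290,True); B=edge(c,75,130,False)
    f=least_squares(lambda q:np.r_[np.hypot(*(A-q).T)-45,np.hypot(*(B-q).T)-50],c,loss='soft_l1'); c=f.x
    print(c,len(A),len(B),np.abs(f.fun).mean())
w=mask(t,[0,0,150],[60,70,255]); print(blobs(w,(370,190,410,270),8))
for b in blobs(w,(370,190,410,270),8): print(W2S(onz(t,b[1],.034)))
```

```text
[-1.42279973  1.27152235] 30 14 0.3817056669493147
[-1.3829521   1.28465319] 30 14 0.3948350711952482
[-1.38036787  1.28335872] 30 14 0.39527977459183883
[(np.int32(22), array([374.8, 190.5]), [370, 190, 13, 3]), (np.int32(18), array([382.6, 206.6]), [378, 204, 11, 7]), (np.int32(11), array([377., 220.]), [376, 218, 3, 5]), (np.int32(98), array([373.7, 240.8]), [370, 235, 9, 12]), (np.int32(74), array([391.5, 244.5]), [386, 237, 12, 16]), (np.int32(9), array([396.8, 268.8]), [393, 268, 8, 2])]
[24.93581422 83.72376662]
[35.03253764 45.41447704]
[17.47550073 18.04678908]
[  2.07842708 -25.65357932]
[ 38.33252197 -39.62437074]
[ 39.61648967 -92.73144812]
```

Allowing for the viewing bias, the ring reads (-1.4, +1.3) mm. The cup shows the same +1 mm offset in y, so the ring is home. Next I go to above the cup with the fingers shut and the tool upright.

```bash
sed -i 's/^def S2W/AX=AX-.0005*xh+.001*yh\ndef S2W/' h.py
python3 - <<'E'
from h import *
st=stat(); go(st,np.r_[S2W(.05,0),.175],orient(-xh))
E
```

```text
13.45 [0.5624 0.1283 0.1385] [ 0.2 -0.3 -0.8] [ 0.28  0.36  1.59 -0.28  1.24  0.23] S [-225.4   -0.5] w 0.0004
per +10mm stand x [-0.0097 -0.      0.0026] y [-0.    0.01  0.  ] up [-0.0026  0.     -0.0097]
shift [-0.2753  0.0004  0.0368] rot [ 0.09 15.17  0.02]
```

Request:
jog_arm --rows '[[-1,[-0.02,0,-0.04],[0,0,0]],[-1,[-0.06,0,-0.05],[0,15.2,0]],[-1,[-0.11,0,-0.03],[0,15.2,0]],[-1,[-0.16,0,-0.02],[0,15.2,0]],[-1,[-0.21,0,0],[0,15.2,0]],[-1,[-0.255,0,0.02],[0,15.2,0]],[-1,[-0.275,0,0.037],[0,15.2,0]],[-1,[-0.275,0,0.037],[0,15.2,0]],[-1,[-0.275,0,0.037],[0,15.2,0]]]'

```text
clock: 14.35
eef_pos: [0.6027, -0.1444, 0.1734]
ee_rot: [0.653, 0.757, 0.001, -0.001]
ft_force: [-0.0, 0.0, 0.2]
gripper_width: 0.0009
```

Run:
```python
from h import *
st=stat(); go(st,np.r_[S2W(.05,0),.128],orient(-xh))
w=bot.capture("wrist"); cv2.imwrite("pics/w3.png",w["image"][:,:,::-1])
for b in blobs(mask(w,[22,180,120],[32,255,255]),(0,0,640,480),100): p=onz(w,b[1],.125); print("yel",b,W2S(p))
```

```text
14.35 [ 0.6027 -0.1444  0.1734] [-0.   0.   0.2] [-0.35  0.36  1.46  0.    1.32 -0.5 ] S [50.4 -1.9] w 0.0009
per +10mm stand x [-0.01  0.   -0.  ] y [ 0.    0.01 -0.  ] up [ 0.   -0.   -0.01]
shift [0.0002 0.0019 0.0454] rot [-0.02 -0.18 -0.2 ]
yel (np.int32(2506), array([321.9, 252.2]), [288, 227, 67, 52]) [45.19330857  0.25030124]
```

View pics/w3.png

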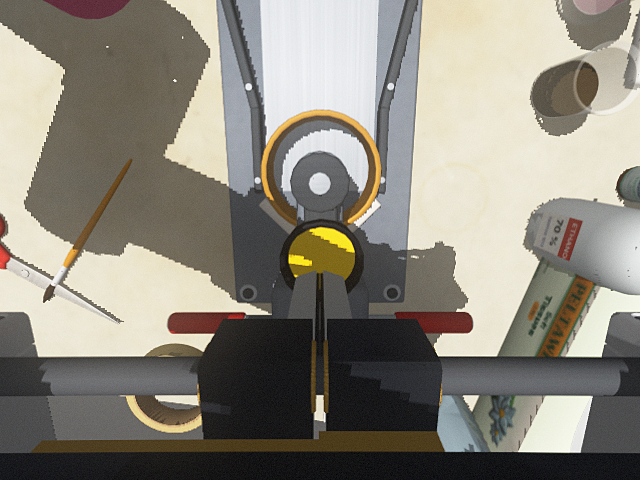

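The picture shows the ring seated against both V pads, with its bore round the hub at (320,182). The cup is under the fingertips at (322,258). Next I go down into it.

Request:
jog_arm --rows '[[-1,[0,0.002,0.02],[0,0,0]],[-1,[0,0.002,0.04],[0,0,0]],[-1,[0,0.002,0.047],[0,0,0]],[-1,[0,0.002,0.052],[0,0,0]],[-1,[0,0.002,0.052],[0,0,0]]]'

```text
clock: 14.9
eef_pos: [0.6057, -0.1408, 0.123]
ee_rot: [0.651, 0.759, 0.002, -0.001]
ft_force: [-1.0, 2.2, 3.0]
gripper_width: 0.0003
```

Run:
```python
from h import *
stat()
```

```text
14.9 [ 0.6057 -0.1408  0.123 ] [-1.   2.2  3. ] [-0.34  0.4   1.53  0.    1.21 -0.5 ] S [47.2  1.7] w 0.0003
per +10mm stand x [-0.01 -0.   -0.  ] y [-0.    0.01  0.  ] up [ 0.    0.   -0.01]
```

Request:
jog_arm --rows '[[-1,[0,0,0.003],[0,0,0]],[-1,[0,0,0.006],[0,0,0]],[-1,[0,0,0.009],[0,0,0]],[-1,[0,0,0.011],[0,0,0]],[-1,[0,0,0.011],[0,0,0]]]'

```text
clock: 15.4
eef_pos: [0.6065, -0.1414, 0.1127]
ee_rot: [0.651, 0.759, 0.002, 0.0]
ft_force: [-1.0, 3.2, 7.6]
gripper_width: 0.0004
```

Run:
```python
from h import *
stat()
```

```text
15.4 [ 0.6065 -0.1414  0.1127] [-1.   3.2  7.6] [-0.34  0.41  1.54  0.    1.19 -0.5 ] S [48.   2.4] w 0.0004
per +10mm stand x [-0.01 -0.   -0.  ] y [-0.    0.01  0.  ] up [ 0.    0.   -0.01]
```

The quill is nearly at the bottom: z is 0.1127 at 7.6 N. Next I work out the circle rows.

Run:
```python
import numpy as np
for a0,b0,zz in ((0,(50,2),2),(135,None,0),(270,None,0)):
    r0=np.radians(a0); x0,y0=b0 or (50*np.cos(r0),50*np.sin(r0))
    print(a0,[[round(-(50*np.cos(t)-x0),1),round(50*np.sin(t)-y0,1),zz] for t in np.radians(np.arange(a0+7.5,a0+135.1,7.5))])
```

```text
0 [[np.float64(0.4), np.float64(4.5), 2], [np.float64(1.7), np.float64(10.9), 2], [np.float64(3.8), np.float64(17.1), 2], [np.float64(6.7), np.float64(23.0), 2], [np.float64(10.3), np.float64(28.4), 2], [np.float64(14.6), np.float64(33.4), 2], [np.float64(19.6), np.float64(37.7), 2], [np.float64(25.0), np.float64(41.3), 2], [np.float64(30.9), np.float64(44.2), 2], [np.float64(37.1), np.float64(46.3), 2], [np.float64(43.5), np.float64(47.6), 2], [np.float64(50.0), np.float64(48.0), 2], [np.float64(56.5), np.float64(47.6), 2], [np.float64(62.9), np.float64(46.3), 2], [np.float64(69.1), np.float64(44.2), 2], [np.float64(75.0), np.float64(41.3), 2], [np.float64(80.4), np.float64(37.7), 2], [np.float64(85.4), np.float64(33.4), 2]]
135 [[np.float64(4.3), np.float64(-4.9), 0], [np.float64(7.9), np.float64(-10.4), 0], [np.float64(10.8), np.float64(-16.2), 0], [np.float64(12.9), np.float64(-22.4), 0], [np.float64(14.2), np.float64(-28.8), 0], [np.float64(14.6), np.float64(-35.4), 0], [np.float64(14.2), np.float64(-41.9), 0], [np.float64(12.9), np.float64(-48.3), 0], [np.float64(10.8), np.floa
[... 451 characters left out ...]
4(-12.9), np.float64(1.7), 0], [np.float64(-19.1), np.float64(3.8), 0], [np.float64(-25.0), np.float64(6.7), 0], [np.float64(-30.4), np.float64(10.3), 0], [np.float64(-35.4), np.float64(14.6), 0], [np.float64(-39.7), np.float64(19.6), 0], [np.float64(-43.3), np.float64(25.0), 0], [np.float64(-46.2), np.float64(30.9), 0], [np.float64(-48.3), np.float64(37.1), 0], [np.float64(-49.6), np.float64(43.5), 0], [np.float64(-50.0), np.float64(50.0), 0], [np.float64(-49.6), np.float64(56.5), 0], [np.float64(-48.3), np.float64(62.9), 0], [np.float64(-46.2), np.float64(69.1), 0], [np.float64(-43.3), np.float64(75.0), 0], [np.float64(-39.7), np.float64(80.4), 0], [np.float64(-35.4), np.float64(85.4), 0]]
```

Request:
jog_arm --rows '[[-1,[0,0,0.002],[0,0,0]],[-1,[0.0004,0.0045,0.002],[0,0,0]],[-1,[0.0017,0.0109,0.002],[0,0,0]],[-1,[0.0038,0.0171,0.002],[0,0,0]],[-1,[0.0067,0.023,0.002],[0,0,0]],[-1,[0.0103,0.0284,0.002],[0,0,0]],[-1,[0.0146,0.0334,0.002],[0,0,0]],[-1,[0.0146,0.0334,0.002],[0,0,0]]]'

```text
clock: 16.2
eef_pos: [0.6389, -0.1232, 0.1124]
ee_rot: [0.651, 0.759, 0.002, 0.003]
ft_force: [-1.8, 0.5, 11.6]
gripper_width: 0.0004
```

```bash
cat > cup.py <<'E'
from h import *
st=stat()
p=W2S(st["eef_pos"]); print("tcp ang",np.degrees(np.arctan2(p[1],p[0])),"r",np.hypot(*p))
for n in("top","side"):
    c=bot.capture(n)
    q=proj(c,np.r_[S2W(0,0),.118])
    roi=(max(0,int(q[0])-60),max(0,int(q[1])-60),int(q[0])+60,int(q[1])+60)
    for b in blobs(mask(c,[22,180,100],[32,255,255]),roi,15):
        P=W2S(onz(c,b[1],.113)); print(n,b,P,np.degrees(np.arctan2(P[1],P[0])))
E
python3 cup.py
```

```text
16.2 [ 0.6389 -0.1232  0.1124] [-1.8  0.5 11.6] [-0.3   0.44  1.48  0.    1.21 -0.45] S [34.8 37.1] w 0.0004
per +10mm stand x [-0.01 -0.    0.  ] y [-0.      0.01    0.0001] up [-0.      0.0001 -0.01  ]
tcp ang 46.85008678310576 r 50.89225619622297
```

Request:
jog_arm --rows '[[-1,[0.0049,0.0043,0],[0,0,0]],[-1,[0.0104,0.0079,0],[0,0,0]],[-1,[0.0162,0.0108,0],[0,0,0]],[-1,[0.0224,0.0129,0],[0,0,0]],[-1,[0.0288,0.0142,0],[0,0,0]],[-1,[0.0354,0.0146,0],[0,0,0]],[-1,[0.0419,0.0142,0],[0,0,0]],[-1,[0.0483,0.0129,0],[0,0,0]],[-1,[0.0545,0.0108,0],[0,0,0]],[-1,[0.0604,0.0079,0],[0,0,0]],[-1,[0.0658,0.0043,0],[0,0,0]],[-1,[0.0707,0,0],[0,0,0]],[-1,[0.075,-0.0049,0],[0,0,0]],[-1,[0.0787,-0.0104,0],[0,0,0]],[-1,[0.0815,-0.0162,0],[0,0,0]],[-1,[0.0837,-0.0224,0],[0,0,0]],[-1,[0.0849,-0.0288,0],[0,0,0]],[-1,[0.0854,-0.0354,0],[0,0,0]]]'

```text
clock: 18.1
eef_pos: [0.5938, -0.0455, 0.1126]
ee_rot: [0.651, 0.759, 0.004, 0.006]
ft_force: [3.9, -0.7, 8.0]
gripper_width: 0.0
```

```bash
python3 cup.py
python3 - <<'E'
from h import *
c=bot.capture("side"); cv2.imwrite("pics/s4.png",cv2.resize(c["image"][140:270,270:420],None,fx=4,fy=4)[:,:,::-1])
E
```

```text
18.1 [ 0.5938 -0.0455  0.1126] [ 3.9 -0.7  8. ] [-0.19  0.36  1.62  0.    1.15 -0.35] S [-48.8   4.3] w 0.0
per +10mm stand x [-0.01 -0.    0.  ] y [-0.      0.01    0.0001] up [-0.      0.0001 -0.01  ]
tcp ang 174.9758241909042 r 49.000351067198814
```

View pics/s4.png

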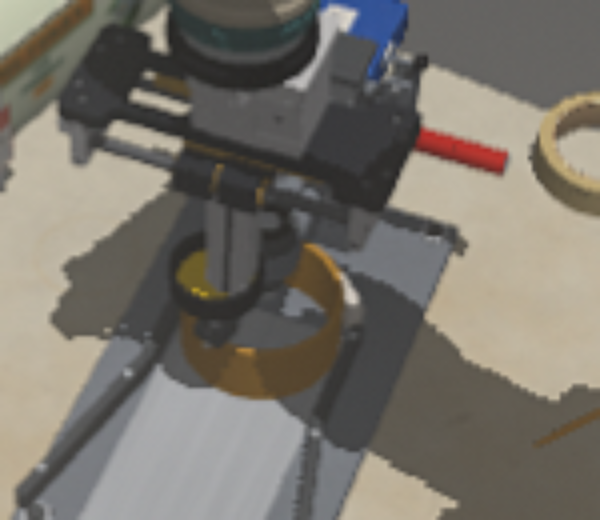

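The side view shows the cup at (218,280) trailing the fingertips a little, with the blade holder on the ring's rim at (215,330). I carry on round.

Request:
jog_arm --rows '[[-1,[-0.0004,-0.0065,0.001],[0,0,0]],[-1,[-0.0017,-0.0129,0.001],[0,0,0]],[-1,[-0.0038,-0.0191,0.001],[0,0,0]],[-1,[-0.0067,-0.025,0.001],[0,0,0]],[-1,[-0.0103,-0.0304,0.001],[0,0,0]],[-1,[-0.0146,-0.0354,0.001],[0,0,0]],[-1,[-0.0196,-0.0397,0.001],[0,0,0]],[-1,[-0.025,-0.0433,0.001],[0,0,0]],[-1,[-0.0309,-0.0462,0.001],[0,0,0]],[-1,[-0.0371,-0.0483,0.001],[0,0,0]],[-1,[-0.0435,-0.0496,0.001],[0,0,0]],[-1,[-0.05,-0.05,0.001],[0,0,0]],[-1,[-0.0565,-0.0496,0.001],[0,0,0]],[-1,[-0.0629,-0.0483,0.001],[0,0,0]],[-1,[-0.0691,-0.0462,0.001],[0,0,0]],[-1,[-0.075,-0.0433,0.001],[0,0,0]],[-1,[-0.0804,-0.0397,0.001],[0,0,0]],[-1,[-0.0854,-0.0354,0.001],[0,0,0]]]'

```text
clock: 20.05
eef_pos: [0.5692, -0.1326, 0.1121]
ee_rot: [0.652, 0.759, 0.004, 0.002]
ft_force: [-0.5, 5.8, 17.2]
gripper_width: 0.0005
```

```bash
python3 cup.py
```

```text
20.05 [ 0.5692 -0.1326  0.1121] [-0.5  5.8 17.2] [-0.35  0.35  1.64  0.01  1.15 -0.51] S [ 33.6 -33.2] w 0.0005
per +10mm stand x [-0.01 -0.   -0.  ] y [-0.      0.01    0.0001] up [ 0.      0.0001 -0.01  ]
tcp ang -44.6165978154218 r 47.22957998262026
top (np.int32(41), array([386. , 235.5]), [384, 231, 5, 10]) [ 15.20458917 -31.76149204] -64.41902905609666
```

Request:
jog_arm --rows '[[-1,[-0.0043,0.0049,0],[0,0,0]],[-1,[-0.0079,0.0104,0],[0,0,0]],[-1,[-0.0108,0.0162,0],[0,0,0]],[-1,[-0.0129,0.0224,0],[0,0,0]],[-1,[-0.0142,0.0288,0],[0,0,0]],[-1,[-0.0146,0.0354,0],[0,0,0]],[-1,[-0.0142,0.0419,0],[0,0,0]],[-1,[-0.0129,0.0483,0],[0,0,0]],[-1,[-0.0108,0.0545,0],[0,0,0]],[-1,[-0.0079,0.0604,0],[0,0,0]],[-1,[-0.0043,0.0658,0],[0,0,0]],[-1,[-0.0043,0.0658,0],[0,0,0]],[-1,[-0.0043,0.0658,0],[0,0,0]]]'

```text
clock: 21.45
eef_pos: [0.634, -0.1278, 0.1122]
ee_rot: [0.651, 0.759, 0.002, 0.002]
ft_force: [-3.1, 2.3, 15.3]
gripper_width: 0.0003
```

```bash
python3 cup.py
```

```text
21.45 [ 0.634  -0.1278  0.1122] [-3.1  2.3 15.3] [-0.31  0.44  1.49  0.    1.21 -0.46] S [38.7 31.7] w 0.0003
per +10mm stand x [-0.01 -0.    0.  ] y [-0.      0.01    0.0001] up [-0.      0.0001 -0.01  ]
tcp ang 39.31946806519174 r 49.9703291149633
```

Next I lift straight up and check the crank and the ring.

Request:
jog_arm --rows '[[-1,[0,0,-0.008],[0,0,0]],[-1,[0,0,-0.018],[0,0,0]],[-1,[0,0,-0.05],[0,0,0]],[-1,[0,0,-0.1],[0,0,0]],[-1,[0.05,0,-0.11],[0,0,0]],[-1,[0.1,-0.02,-0.11],[0,0,0]],[-1,[0.15,-0.03,-0.11],[0,0,0]],[-1,[0.2,-0.03,-0.11],[0,0,0]],[-1,[0.2,-0.03,-0.11],[0,0,0]]]'

```text
clock: 22.45
eef_pos: [0.5707, 0.0699, 0.2192]
ee_rot: [0.65, 0.76, 0.002, -0.001]
ft_force: [-0.1, -0.5, 0.4]
gripper_width: 0.0004
```

Run:
```python
from h import *
st=stat()
t=bot.capture("top"); s=bot.capture("side"); w=bot.capture("wrist")
yel=[22,180,100],[32,255,255]
yt=blobs(mask(t,*yel),(340,170,440,260)); ys=blobs(mask(s,*yel),(300,140,380,230)); print(yt,ys)
if yt: p=W2S(onz(t,yt[0][1],.127)); print("cup",p,np.degrees(np.arctan2(p[1],p[0])))
if yt and ys: c=tri(t,yt[0][1],s,ys[0][1]);print("tri",c,W2S(c))
cv2.imwrite("pics/c5.png",np.hstack([cv2.resize(t["image"][170:280,290:450],None,fx=2.5,fy=2.5),cv2.resize(w["image"],(367,275))])[:,:,::-1])
# hook pose
for l in(-28,): go(st,np.r_[S2W(-.020,0),.085],orient(-xh,l))
```

```text
22.45 [0.5707 0.0699 0.2192] [-0.1 -0.5  0.4] [-0.    0.27  1.48  0.    1.39 -0.16] S [-166.3   -1.1] w 0.0004
per +10mm stand x [-0.01   -0.0001 -0.    ] y [-0.0001  0.01    0.    ] up [ 0.    0.   -0.01]
[(np.int32(403), array([396.2, 204.4]), [385, 194, 23, 22])] []
cup [43.90842708 23.78320132] 28.44239390044268
shift [-1.469e-01  1.000e-04  1.336e-01] rot [  0.18 -28.24   0.27]
```

View pics/c5.png

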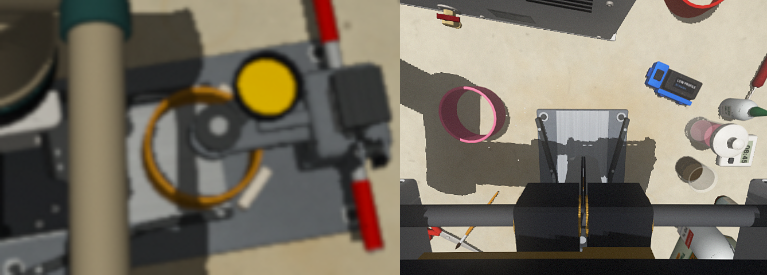

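Cup at 28.4°, so the crank is at about 6.78 rad, with the ring home and the stand clear. Next I hover behind the hub with the tool leaned 28°.

Request:
jog_arm --rows '[[-1,[-0.111,0.001,0.06],[0,-28,0]],[-1,[-0.111,0.001,0.06],[0,-28,0]],[-1,[-0.111,0.001,0.06],[0,-28,0]],[-1,[-0.111,0.001,0.122],[0,-28,0]],[-1,[-0.111,0.001,0.122],[0,-28,0]],[-1,[-0.111,0.001,0.122],[0,-28,0]]]'

```text
clock: 23.2
eef_pos: [0.589, -0.0454, 0.0945]
ee_rot: [0.632, 0.736, -0.158, 0.181]
ft_force: [-0.4, -2.0, -0.4]
gripper_width: -0.0
```

Run:
```python
from h import *
st=stat(); go(st,np.r_[S2W(-.027,0),.044],orient(-xh,-28))
s=bot.capture("side"); print(blobs(mask(s,[0,150,90],[8,255,255]),(300,140,400,200)))
cv2.imwrite("pics/s6.png",cv2.resize(s["image"][130:270,270:420],None,fx=4,fy=4)[:,:,::-1])
```

```text
23.2 [ 0.589  -0.0454  0.0945] [-0.4 -2.  -0.4] [ 0.12  0.41  1.72 -0.56  1.07  0.25] S [-49.6  -0.4] w -0.0
per +10mm stand x [-0.0088  0.      0.0047] y [-0.    0.01 -0.  ] up [-0.0047 -0.     -0.0088]
shift [0.0036 0.0007 0.0552] rot [-0.23 -0.14  0.07]
[(np.int32(67), array([323.3, 159.4]), [317, 155, 14, 9])]
```

View pics/s6.png

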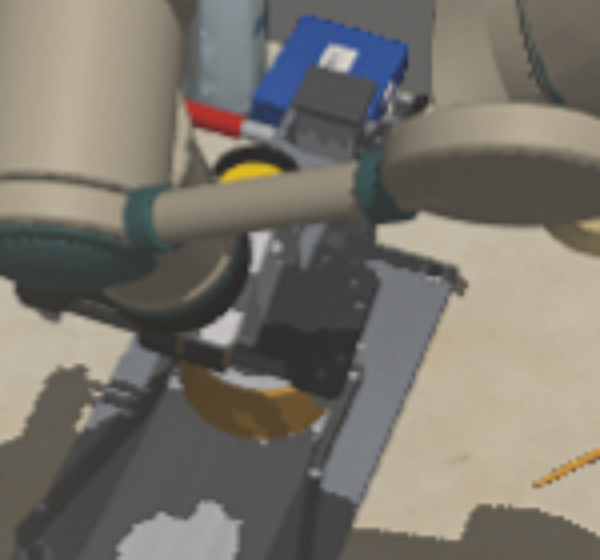

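The ring is still home and the gripper body is behind the head. Next I go in along the leaned axis.

Request:
jog_arm --rows '[[-1,[0.0036,0.0007,0],[0,0,0]],[-1,[0.0036,0.0007,0.015],[0,0,0]],[-1,[0.0036,0.0007,0.03],[0,0,0]],[-1,[0.0036,0.0007,0.035],[0,0,0]],[-1,[0.0036,0.0007,0.035],[0,0,0]]]'

```text
clock: 23.75
eef_pos: [0.5937, -0.0574, 0.0652]
ee_rot: [0.633, 0.736, -0.156, 0.184]
ft_force: [-0.3, -0.0, -0.4]
gripper_width: 0.0007
```

Run:
```python
from h import *
st=stat(); go(st,np.r_[S2W(-.027,0),.044],orient(-xh,-28))
```

```text
23.75 [ 0.5937 -0.0574  0.0652] [-0.3 -0.  -0.4] [ 0.09  0.44  1.76 -0.59  1.    0.28] S [-37.1   2.4] w 0.0007
per +10mm stand x [-0.0088  0.      0.0047] y [0.   0.01 0.  ] up [-0.0047  0.     -0.0088]
shift [ 0.001  -0.0025  0.0234] rot [ 0.16 -0.12 -0.13]
```

Request:
jog_arm --rows '[[-1,[0.0005,-0.002,0.008],[0,0,0]],[-1,[0.0005,-0.002,0.016],[0,0,0]],[-1,[0.0005,-0.002,0.023],[0,0,0]],[-1,[0.0005,-0.002,0.023],[0,0,0]],[-1,[0.0005,-0.002,0.023],[0,0,0]]]'

```text
clock: 24.25
eef_pos: [0.5925, -0.0673, 0.0432]
ee_rot: [0.632, 0.736, -0.156, 0.183]
ft_force: [-0.6, 0.6, 0.6]
gripper_width: 0.0006
```

Run:
```python
from h import *
st=stat(); go(st,np.r_[S2W(-.027,0),.044],orient(-xh,-28))
```

```text
24.25 [ 0.5925 -0.0673  0.0432] [-0.6  0.6  0.6] [ 0.08  0.46  1.79 -0.61  0.95  0.3 ] S [-27.4  -0.3] w 0.0006
per +10mm stand x [-0.0088 -0.      0.0047] y [0.   0.01 0.  ] up [-0.0047  0.     -0.0088]
shift [-0.0007  0.0003 -0.0006] rot [ 0.07 -0.13 -0.01]
```

Inside the bore without contact. Next I draw it back.

Request:
jog_arm --rows '[[-1,[0.0035,0,-0.0019],[0,0,0]],[-1,[0.0088,0,-0.0047],[0,0,0]],[-1,[0.0158,0,-0.0085],[0,0,0]],[-1,[0.0229,0,-0.0122],[0,0,0]],[-1,[0.0299,0,-0.016],[0,0,0]],[-1,[0.037,0,-0.0197],[0,0,0]],[-1,[0.044,0,-0.0235],[0,0,0]],[-1,[0.051,0,-0.0273],[0,0,0]],[-1,[0.0581,0,-0.031],[0,0,0]],[-1,[0.0651,0,-0.0348],[0,0,0]],[-1,[0.0722,0,-0.0385],[0,0,0]],[-1,[0.0792,0,-0.0423],[0,0,0]],[-1,[0.0862,0,-0.0461],[0,0,0]],[-1,[0.0933,0,-0.0498],[0,0,0]],[-1,[0.0985,0,-0.0526],[0,0,0]],[-1,[0.102,0,-0.0545],[0,0,0]],[-1,[0.103,0,-0.055],[0,0,0]],[-1,[0.103,0,-0.055],[0,0,0]]]'

```text
clock: 26.05
eef_pos: [0.5749, 0.0486, 0.0438]
ee_rot: [0.632, 0.736, -0.156, 0.183]
ft_force: [0.9, -0.1, 1.2]
gripper_width: 0.0006
```

Run:
```python
from h import *
st=stat()
```

```text
26.05 [0.5749 0.0486 0.0438] [ 0.9 -0.1  1.2] [ 0.28  0.48  1.75 -0.56  1.05  0.45] S [-144.6   -0.2] w 0.0006
per +10mm stand x [-0.0088 -0.      0.0047] y [0.   0.01 0.  ] up [-0.0047  0.     -0.0088]
```

Request:
jog_arm --rows '[[-1,[-0.005,0,0.0028],[0,0,0]],[-1,[-0.007,0,0.0038],[0,0,0]],[-1,[-0.007,0,0.0038],[0,0,0]],[-1,[-0.019,0,-0.018],[0,0,0]],[-1,[-0.035,0,-0.049],[0,0,0]],[-1,[-0.055,0,-0.085],[0,0,0]],[-1,[-0.075,0,-0.122],[0,0,0]],[-1,[-0.075,-0.05,-0.122],[0,28,0]],[-1,[-0.075,-0.1,-0.122],[0,28,0]],[-1,[-0.075,-0.15,-0.122],[0,28,0]],[-1,[-0.075,-0.2,-0.122],[0,28,0]],[-1,[-0.075,-0.22,-0.122],[0,28,0]],[-1,[-0.075,-0.22,-0.122],[0,28,0]],[-1,[-0.075,-0.22,-0.122],[0,28,0]]]'

```text
clock: 27.45
eef_pos: [0.3594, 0.0055, 0.187]
ee_rot: [0.652, 0.758, 0.002, 0.001]
ft_force: [0.4, 0.3, 1.1]
gripper_width: 0.0003
```

Run:
```python
from h import *
st=stat()
t=bot.capture("top"); s=bot.capture("side")
yel=[22,180,100],[32,255,255]
yt=blobs(mask(t,*yel),(340,170,440,260)); ys=blobs(mask(s,*yel),(300,140,380,230)); print(yt,ys)
if yt and ys: c=tri(t,yt[0][1],s,ys[0][1]);print("cup",c,W2S(c))
print("ring",blobs(mask(t,[10,110,50],[22,255,255]),(270,190,350,275)))
print(blobs(mask(s,[0,150,90],[8,255,255]),(300,140,400,200)))
print("beaker",blobs(mask(t,[0,0,0],[180,255,70]),(305,120,340,160)))
cv2.imwrite("pics/c7.png",np.hstack([cv2.resize(t["image"][120:300,270:450],None,fx=2.2,fy=2.2),cv2.resize(s["image"][140:300,220:410],(396,396))])[:,:,::-1])
```

```text
27.45 [0.3594 0.0055 0.187 ] [0.4 0.3 1.1] [-0.18 -0.05  1.94  0.    1.25 -0.33] S [-134.6 -219.7] w 0.0003
per +10mm stand x [-0.01  0.   -0.  ] y [0.   0.01 0.  ] up [ 0.    0.   -0.01]
[(np.int32(403), array([396.2, 204.4]), [385, 194, 23, 22])] [(np.int32(145), array([333.4, 175.5]), [325, 171, 18, 10])]
cup [ 0.6267201  -0.13400233  0.12795539] [43.69173444 23.48224576]
ring [(np.int32(570), array([317.5, 234.6]), [294, 213, 48, 49])]
[(np.int32(96), array([319.7, 158.5]), [310, 154, 21, 10]), (np.int32(75), array([381.3, 176.3]), [374, 173, 16, 8])]
beaker [(np.int32(343), array([322.4, 143.4]), [313, 133, 23, 22])]
```

View pics/c7.png

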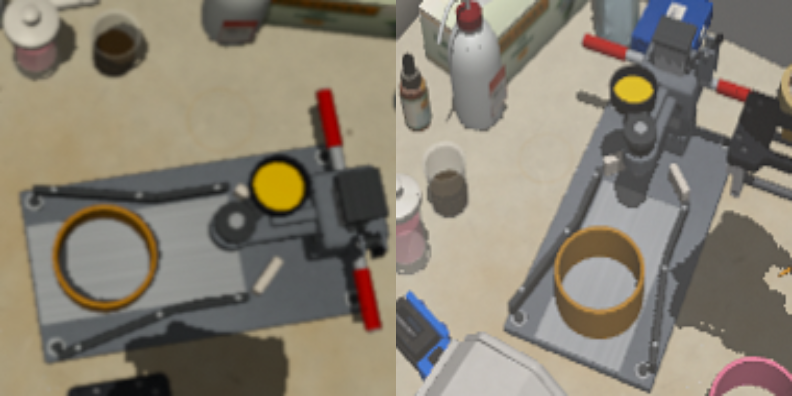

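The ring stands flat at the loading end, at (317.5,234.6) against (318.6,235.4) at the start. The head is on its notch, the blade is up and the beaker hasn't moved, so I hand in.

```bash
python3 -c "
from station import bot
print(bot.sign_off())"
```

```text
the job is handed in; nothing more can be done
None
```

The job is done as asked and handed in at about 27.5 s of the 72 s allowed. No verdict was reported.

- **Head:** I pinched the right sleeve, raised the head about 32.6 mm and let go. It settled at about 28.7 mm, and after the job the cup's height still matched that, so it is on its upper notch.
- **Ring in:** I pushed the ring in until it stopped firmly at 11 N. The wrist view showed it against both V pads.
- **Deburring:** I pressed the cup down to about 0.1125 m, nearly or fully at the bottom stop, with 8–17 N at the checks. It went once round counter-clockwise in one unbroken press. The crank ended at about 6.78 rad, an overlap of about 27°.
- **Ring out:** I drew the ring back by its bore with 1–2 N on the wrist at the last reading. It stands flat within about 2 mm of where it started.
- **Beaker:** The glass beaker is within half a pixel of where it was.

**Checks that disagreed or were not direct:**
- The first fit of the ring's seat read about 3.5 mm short. I put this down to the slanted view, and a rim-edge fit read about 1.4 mm, within the camera calibration error.
- The triangulated cup heights read 2–4 mm high throughout, so I relied on height differences.
- During the first approach to the ring, the last wrist joint ran up to its -2.7 rad limit. I turned the tool half round to move it away.
- The blade's spring travel was never seen directly. I inferred it from the press depth and force.

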